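# Empty the grinding cup and key it onto the mill

## Task

Pick up the grinding cup, tip its three white balls out into the blue tray, and stand it upright on the mill's hub. Turn the knurled cup until its hidden keyways drop over the hub's pins, push it fully home against the spring, and finish while still gripping the cup and holding it pushed home. Leave all three balls in the tray and do not disturb the timer, the specimen cup or the petri dish.

Things in the scene. Friction and masses are not known exactly. Their poses are not given: they have to be found in the camera images.
- cup_center (a point): the loose metal grinding cup: a round drum 58 mm in diameter, 64 mm tall, about 0.3 kg, standing mouth up on the bench. The point is on its axis, half-way up (32 mm above its underside); z is its axis, up through the mouth. Its dark knurled collar is the band 23 to 37 mm above the underside: grip there, from any side, firmly (40 N is fine)
- cup_mouth (a point): centre of the cup's rim, 64 mm above its underside; z is the cup's axis. The cavity below is a cone 25 mm deep, about 50 mm wide at the rim, its walls sloping about 30 degrees from the axis, so the cup must be tipped 70 degrees or more for the balls to roll out
- cup_foot (a point): centre of the cup's underside; z is the cup's axis. A round bore 40.6 mm in diameter, 22 mm deep, opens here. Four keyways 9 mm wide, evenly spaced (every 90 degrees), run up its wall; they are hidden from outside, nothing marks them and their direction is not given: it must be felt for by turning the cup on the hub
- ball_1_center (a point): centre of a white grinding ball, 14 mm in diameter, 12 g, at first in the cup's cavity
- ball_2_center (a point): centre of the second such ball
- ball_3_center (a point): centre of the third such ball
- tray: blue open tray fixed to the bench, 140 x 180 mm (its x and y) and 45 mm high, walls 4 mm; origin at the centre of its underside
- mill: the bench mill, a white housing 130 x 160 mm (its x and y) fixed to the bench, top 52 mm above the bench, with the hub in the middle of the top; origin at the centre of its underside, z up
- mill_seat (a point): centre of the hub's round steel seat, 68 mm in diameter, 64 mm above the bench, on which the cup's underside rests when home; z up. From it rises a steel spigot 38 mm in diameter, 20 mm tall, top edge chamfered 3.5 mm, that enters the cup's bore with 1.3 mm of play all round
- pin (a point): outer end of one of two opposite brass pins, 5 mm thick, that stick out level from the spigot to 24.5 mm from its axis, along the mill's +x and -x; their tops are 9 mm above the seat. A cup with keyways astray stops with its underside there. Keyways fit the pins once every quarter turn, with 5 degrees of play each way; then the cup can go down the last 9 mm
- plunger (a joint): black spring plunger, 16 mm in diameter, in the middle of the spigot, its top 27 mm above the seat when free. Value 0 = free, 0.005 m = pressed by a cup fully home. Its spring gives 2 N at first and 8 N with the cup home, more than the cup's weight: a cup let go is lifted about 4 mm off the seat
- timer: bystander: white lab timer, 66 x 66 x 19 mm, origin under its centre
- specimen: bystander: specimen cup with red lid, 50 mm in diameter, 59 mm tall, origin under its centre
- petri: bystander: flat round petri dish, 60 mm in diameter, 15 mm tall, origin under its centre
There are look-alikes about, which are no part of the job. There is more than one size of the mill; the job needs the larger.

How it is judged:
By the outcome, as a careful person would: the job done as asked, in the order asked, and still so for the second after the job is handed in, while the arm keeps its last pose, push and grip.
It also fails if it takes over 72 s, if anything falls off the work surface, if the arm or the gripper's body presses on something with over 40 N, if the wrist force passes 120 N, or if a joint passes its speed limit or range.

## Robot

A 6-joint arm with a two-finger parallel gripper is mounted at the origin on the work surface; the furniture and walls round the work are solid. World frame = base frame: x ahead of the robot, y to its left, z up, the work surface at z = 0. Lengths are in m, angles in rad, forces in N, time in s.
With the tool pointing down it reaches from about 0.275 to 0.975 m from the base axis. Payload 8.4 kg.
Tool frame: the origin (TCP) lies on the centre line of the jaws, within the pads' length; the fingertips stand 22 mm ahead of it and the grasp point (between the pads) lies 3 mm ahead of it; z points along the fingers, y is the line along which they close (so a half turn about z gives the same grasp; the last joint's range is limited). The gripper opens to 92 mm and grips with 3 to 60 N. Pads are 20 mm wide; open, the fingers measure 128 mm over their backs; the gripper's body (75 mm by 189 mm) begins 69 mm behind the grasp point.
Start: joints at [1.287, 0.353, 1.633, -0, 1.155, -0.002], TCP at [0.174, 0.6, 0.237] pointing down, gripper open.
Joint ranges: [-2.63, 2.63], [-0.92, 2.1], [0.06, 2.66], [-1.3, 4.44], [0, 2.69], [-3.02, 3.02]. Speed limits (rad/s): [2.22, 2.22, 2.79, 3.14, 3.14, 3.14].

## Interface

Orientations are given as a 3x3 rotation matrix whose columns are the frame's x, y, z axes.
In Python, from bench import r gives the robot as it stands. The module is installed in compiled form; this text tells all that it offers.
- The arm moves only by the tool servo_tool, never from a script. Its argument "commands" is a list of rows, each a list of 3 entries, a list of its own where there are three numbers: the shift along the world's x, y, z scaled (see below), then the turn about the world's z scaled (see below), then the opening, from 0 (shut) to 1 (fully open). In form: [[[dx, dy, dz], twist, hand], ...]. A call has 1 to 5 rows; each row is the pose to reach, as a shift and turn from the pose commanded when the call began, turning the shorter way round; what a row does not reach only later rows make up. The controller multiplies each number of a shift by 30 cm and each number of a turn by 180 degrees. A row lasts 1/10 s, in which the tool goes at most 50 mm and 8.59 degrees, less where a joint would pass 70% of its speed; a pose out of reach is approached as far as the arm can. A call with a number of a shift or a turn outside -1 to 1 is refused whole. A call with a gripper value outside its range is refused whole. The fingers move at their own pace and stop on an object; "newtons" is the grip in N (left out, the last holds). Time passes only in rows, so rows that repeat a pose let the fingers close. It gives the time, the measured TCP pose, the force, the opening and the grip force at its end, in the units of the state.
- r.sense(): the state, without advancing time (a new reading comes with each control period).
- r.read_camera(name): name is "scene" or "side" or "wrist"; returns a dict with "frame" (400x640x3 uint8, red, green, blue), "range_z" (400x640 float32, m along the optical axis (not along the pixel's ray), 0 where there is no reading), "intrinsics" (3x3 intrinsics, pixels), "world_from_camera" (4x4, takes a point from camera to world coordinates); the wrist camera has in their place "T_tool_cam" (4x4, takes a point from camera to tool coordinates, whose origin is the TCP and whose axes are the flange's). Camera axes: x right, y down, z forward; pixel columns grow to the right and rows downward; lengths in m; the calibration is good to about 2 mm. The wrist camera is an equidistant fisheye: a pixel r from the principal point sees the ray r / f radians off the axis. A picture is of the moment at which its call begins: read the wrist's pose just before it.
- r.close_job(): hands the job in; it is judged then, once.
The state is a dict: "time": time; "joints": joint angles; "joint_vel": joint speeds; "joint_efforts": joint torques, N m; "tool_pos": TCP position; "tool_rot": TCP orientation; "contact_force": force on the tool from outside, world axes, zero at the start; "wrist_torque": the same for the moment, N m; "gripper_width": opening from 0.0 (shut) to 1.0 (fully open); "gripper_force": force on a finger pad.
Only numpy, scipy, OpenCV 4.12 (cv2) and the standard library are available. Lean on these libraries where they do the work, as an engineer would, in place of code of your own. Each camera call takes 0.05 s, during which the arm holds its last target. There are 200 camera calls.

## Working session

There is one attempt and no reset: what is moved stays moved. The work goes in short steps, Python scripts to look and compute and a tool call to move; the robot and the scene stay as the last step left them, time stands still between calls to the robot, and variables do not carry over. Pictures are saved under pics/ and viewed, at most 10 in all, crops included, and the job is handed in when it is done.

Besides the shell and the picture viewer there is one more tool, called after ">>>" as name([rows], argument=value, ...), one row to a line, values as JSON. servo_tool: Moves the arm, as the interface text tells. Shifts and turns lie within -1 to 1; 1 stands for 30 cm of shift or 180 degrees of turn. Its arguments: {"type":"object","properties":{"commands":{"type":"array"},"newtons":{"type":"number"}},"required":["commands"]}

```bash
mkdir -p pics
cat > h.py <<'E'
import numpy as np, cv2
from bench import r
def cam(n,save=None):
    d=r.read_camera(n)
    if save: cv2.imwrite(f'pics/{save}.png',d['frame'][:,:,::-1])
    return d
def ray(d,u,v):
    K=d['intrinsics'];T=np.array(d['world_from_camera']);q=T[:3,:3]@np.array([(u-K[0][2])/K[0][0],(v-K[1][2])/K[1][1],1]);return T[:3,3],q
def onz(d,u,v,z):
    o,q=ray(d,u,v);return o+q*(z-o[2])/q[2]
def cloud(d):
    h,w=d['range_z'].shape;K=np.array(d['intrinsics']);u,v=np.meshgrid(np.arange(w),np.arange(h));Z=d['range_z']
    P=np.stack([(u-K[0,2])/K[0,0]*Z,(v-K[1,2])/K[1,1]*Z,Z],-1);T=np.array(d['world_from_camera']);Q=P@T[:3,:3].T+T[:3,3];Q[Z==0]=np.nan;return Q
E
python3 - <<'E'
from h import *
s=r.sense();print({k:np.round(v,3).tolist() for k,v in s.items()})
for n in('scene','side'):
    d=cam(n,n);np.savez(n,**d);print(n,np.round(d['intrinsics'],1).tolist(),np.round(d['world_from_camera'],3).tolist())
E
```

```text
{'time': 0.0, 'joints': [1.287, 0.354, 1.634, 0.0, 1.155, -0.002], 'joint_vel': [0.001, 0.0, -0.001, -0.001, -0.001, -0.0], 'joint_efforts': [-0.001, -59.382, -33.423, 0.07, 0.023, -0.0], 'tool_pos': [0.174, 0.6, 0.236], 'tool_rot': [[-0.961, 0.278, -0.0], [0.278, 0.961, -0.001], [0.0, -0.001, -1.0]], 'contact_force': [0.624, -0.614, 0.333], 'wrist_torque': [-0.001, -0.05, -0.002], 'gripper_force': 0.0, 'gripper_width': 0.997}
scene [[380.6, 0.0, 319.6], [0.0, 380.6, 194.4], [0.0, 0.0, 1.0]] [[0.721, -0.543, 0.431, 0.089], [-0.693, -0.558, 0.456, -0.441], [-0.007, -0.628, -0.778, 0.895], [0.0, 0.0, 0.0, 1.0]]
side [[458.0, 0.0, 312.9], [0.0, 458.0, 198.9], [0.0, 0.0, 1.0]] [[-0.874, 0.36, -0.328, 0.99], [0.487, 0.633, -0.602, 0.883], [-0.009, -0.685, -0.728, 1.079], [0.0, 0.0, 0.0, 1.0]]
```

View pics/scene.png

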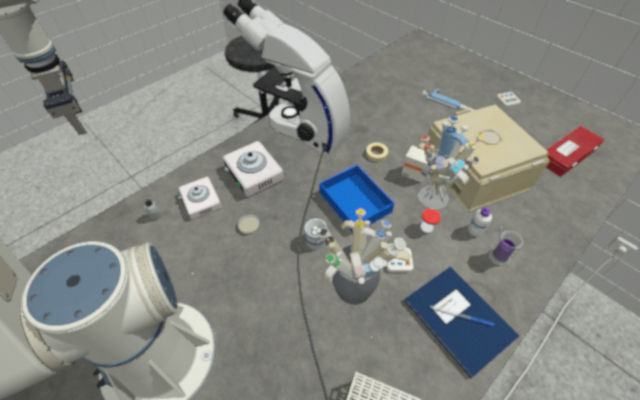

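View pics/side.png

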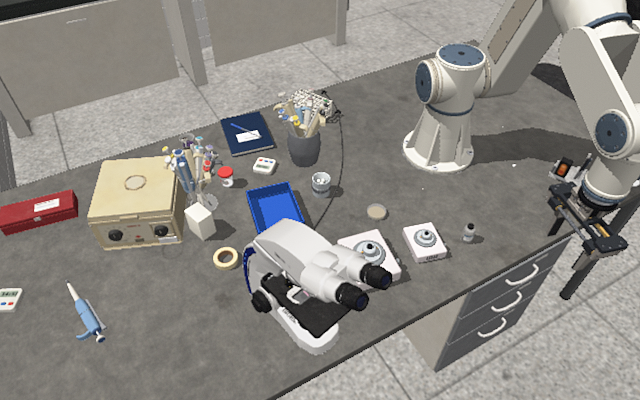

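Scene shows: the cup at (315,232) [side (320,183)], the blue tray at (356,195), the larger mill at (253,168) next to its smaller twin at (199,197), the petri dish at (248,225), the specimen at (431,217) and the timer at (400,260). Could be mistaken for the cup: the tool crock (356,275), the small bottle (150,207), the purple beaker (505,248). For the mill, the smaller one. By description the cup is the metal drum with the dark band, and the mill is the bigger one. Now I measure them and check with a crop.

Run:
```python
from h import *
D={n:dict(np.load(n+'.npz')) for n in('scene','side')}
Q={n:cloud(D[n]) for n in D}
# height map from both views, merged: heights & colour top view
res=0.002;x0,x1,y0,y1=0.2,0.85,-0.3,0.55
W=int((y1-y0)/res);H=int((x1-x0)/res);hm=np.zeros((H,W));col=np.zeros((H,W,3),np.uint8)
for n in D:
    P=Q[n].reshape(-1,3);C=D[n]['frame'].reshape(-1,3);ok=np.isfinite(P[:,0])&(P[:,2]>-.02)&(P[:,2]<.4);P=P[ok];C=C[ok]
    i=((x1-P[:,0])/res).astype(int);j=((y1-P[:,1])/res).astype(int)
    g=(i>=0)&(i<H)&(j>=0)&(j<W)
    for a,b,z,c in zip(i[g],j[g],P[g,2],C[g]):
        if z>=hm[a,b]-.001: hm[a,b]=z;col[a,b]=c[::-1]
cv2.imwrite('pics/top.png',cv2.resize(np.hstack([col]),(int(W*1.8),int(H*1.8)),interpolation=cv2.INTER_NEAREST))
# tray
for n in D:
    hsv=cv2.cvtColor(D[n]['frame'],cv2.COLOR_RGB2HSV);m=cv2.inRange(hsv,(105,180,80),(120,255,255))
    nn,l,st,ce=cv2.connectedComponentsWithStats(m)
    k=[i for i in range(1,nn) if st[i,4]>600]
    for i in k:
        p=Q[n][l==i];p=p[np.isfinite(p[:,0])];t=p[(p[:,2]>.035)&(p[:,2]<.055)]
        print(n,ce[i].round(),st[i,4],'z',np.percentile(p[:,2],[2,50,98]).round(3),'top rect',cv2.minAreaRect(t[:,:2].astype(np.float32)) if len(t)>5 else 0)
for name,uv in dict(scene=[(315,232),(253,168),(199,197),(248,225),(431,217),(400,260),(356,275)],side=[(320,183),(369,255),(425,242),(376,212),(226,177),(263,165),(304,140)]).items():
    print(name,[np.round(Q[name][v,u],3).tolist() for u,v in uv])
c=D['side']['frame'][130:290,250:450,::-1];c2=D['scene']['frame'][130:290,180:380,::-1]
cv2.imwrite('pics/crop.png',np.hstack([cv2.resize(c,None,fx=2,fy=2.5),cv2.resize(c2,None,fx=2,fy=2.5)]) if 0 else np.vstack([cv2.resize(c,None,fx=1.8,fy=1.8,interpolation=2),cv2.resize(c2,None,fx=1.8,fy=1.8,interpolation=2)]))
def circ(pts,name):
    (c,rad)=cv2.minEnclosingCircle(pts[:,:2].astype(np.float32));print(name,len(pts),np.round(c,4),round(rad,4),pts[:,2].max().round(4))
for n in D:
    P=Q[n].reshape(-1,3)
    def near(c,rr,z0,z1):
        return P[(np.hypot(P[:,0]-c[0],P[:,1]-c[1])<rr)&(P[:,2]>z0)&(P[:,2]<z1)]
    uv={'scene':[(315,232),(253,168)],'side':[(320,183),(369,255)]}[n]
    c=Q[n][uv[0][1],uv[0][0]];circ(near(c,.045,.058,.07),n+' cup rim')
    c=Q[n][uv[1][1],uv[1][0]];t=near(c,.11,.046,.056);print(n,'mill top',cv2.minAreaRect(t[:,:2].astype(np.float32)))
    circ(near(c,.06,.06,.067),'seat')
    circ(near(c,.06,.079,.086),'spigot')
```

```text
scene [355. 195.] 2428 z [-0.     0.005  0.044] top rect ((0.6381576657295227, -0.010321840643882751), (0.18124720454216003, 0.141056627035141), 78.52136993408203)
side [273. 205.] 1750 z [0.001 0.006 0.047] top rect ((0.6427246928215027, -0.0074289217591285706), (0.18461032211780548, 0.13925032317638397), 78.8727035522461)
scene [[0.461, -0.029, 0.049], [0.479, 0.26, 0.06], [0.307, 0.294, 0.042], [0.359, 0.138, 0.01], [0.714, -0.215, 0.058], [0.573, -0.23, 0.018], [0.378, -0.237, 0.211]]
side [[0.473, -0.016, 0.05], [0.506, 0.308, 0.072], [0.327, 0.331, 0.041], [0.369, 0.15, 0.016], [0.725, -0.187, 0.054], [0.583, -0.217, 0.018], [0.459, -0.146, 0.128]]
scene cup rim 105 [ 0.4651 -0.0261] 0.0294 0.0651
scene mill top ((0.4925575852394104, 0.28755688667297363), (0.15964561700820923, 0.12894566357135773), 79.62749481201172)
seat 173 [0.4911 0.2854] 0.0397 0.0669
spigot 65 [0.4939 0.2892] 0.0187 0.0854
side cup rim 103 [ 0.467  -0.0249] 0.0312 0.0684
side mill top ((0.49643364548683167, 0.29277685284614563), (0.15983963012695312, 0.13000263273715973), 79.30696105957031)
seat 234 [0.4978 0.2931] 0.0453 0.067
spigot 81 [0.498  0.2926] 0.0193 0.0859
```

View pics/crop.png

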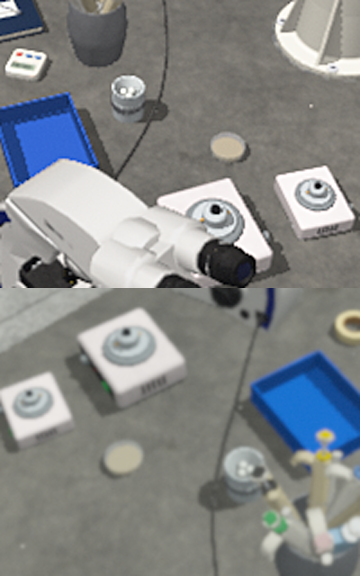

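View pics/top.png

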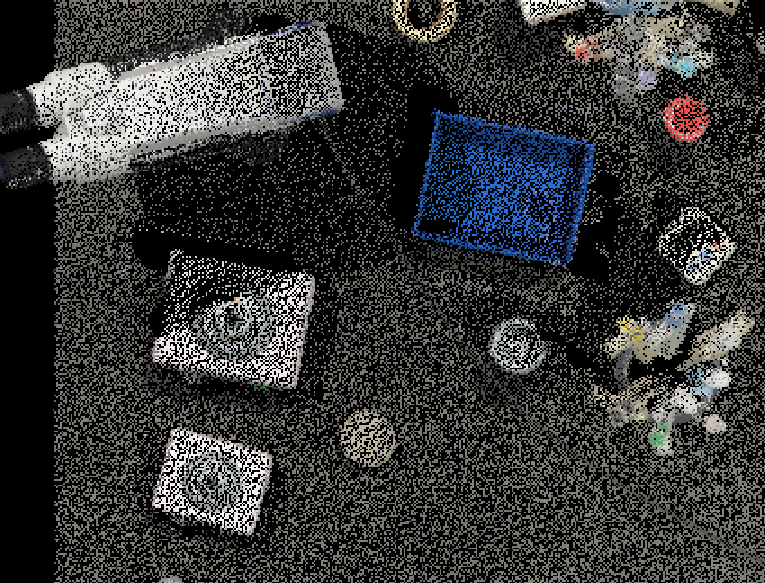

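The crop confirms it: the metal drum with the dark collar and balls is at (127,95) and the larger mill at (210,225). Positions and sizes match the given ones:

| Item | Position | Size or yaw |
|---|---|---|
| Cup | (0.466, -0.0255) | rim z 0.065 |
| Tray | (0.640, -0.009) | yaw about -11.4° |
| Mill | (0.4945, 0.290) | yaw about -10.5° |

The tool always points down, so I'll tip the cup by pivoting it between the pads against the tray wall. I'll grip across the tray's x axis, which also keeps the body clear of the crock.

>>> servo_tool([
  [[0.353, -0.755, 0], -0.2365, 1],
  [[0.353, -0.755, 0], -0.2365, 1],
  [[0.353, -0.755, 0], -0.2365, 1],
  [[0.353, -0.755, 0], -0.2365, 1],
  [[0.353, -0.755, 0], -0.2365, 1],
])

```text
time: 0.6
tool_pos: [0.2799, 0.3719, 0.2363]
tool_rot: [[-0.515, 0.857, -0.0], [0.857, 0.515, -0.0], [-0.0, -0.0, -1.0]]
contact_force: [0.2, 0.2, 0.9]
gripper_width: 1.0
gripper_force: 0.0
```

>>> servo_tool([
  [[0.353, -0.755, 0], -0.2365, 1],
  [[0.353, -0.755, 0], -0.2365, 1],
  [[0.353, -0.755, 0], -0.2365, 1],
  [[0.353, -0.755, 0], -0.2365, 1],
  [[0.353, -0.755, 0], -0.2365, 1],
])

```text
time: 1.1
tool_pos: [0.3858, 0.1455, 0.2367]
tool_rot: [[0.201, 0.98, 0.0], [0.98, -0.201, 0.0], [0.0, 0.0, -1.0]]
contact_force: [1.2, 0.7, 0.3]
gripper_width: 0.996
gripper_force: 0.0
```

>>> servo_tool([
  [[0.267, -0.57, 0], 0, 1],
  [[0.267, -0.57, 0], 0, 1],
  [[0.267, -0.57, 0], 0, 1],
  [[0.267, -0.57, 0], 0, 1],
  [[0.267, -0.57, -0.167], 0, 1],
])

```text
time: 1.6
tool_pos: [0.472, -0.0276, 0.1907]
tool_rot: [[0.199, 0.98, 0.012], [0.98, -0.199, -0.002], [0.001, 0.012, -1.0]]
contact_force: [1.2, 1.0, -1.3]
gripper_width: 0.999
gripper_force: 0.0
```

```bash
cat >> h.py <<'E'
def wrist(save=None):
    s=r.sense();d=r.read_camera('wrist')
    if save: cv2.imwrite(f'pics/{save}.png',d['frame'][:,:,::-1])
    T=np.eye(4);T[:3,:3]=s['tool_rot'];T[:3,3]=s['tool_pos'];d['world_from_camera']=T@np.array(d['T_tool_cam']);return s,d
def wray(d,u,v):
    K=np.array(d['intrinsics']);x=(u-K[0,2])/K[0,0];y=(v-K[1,2])/K[1,1];t=np.hypot(x,y);k=np.where(t>1e-9,np.sin(t)/np.maximum(t,1e-9),1)
    return np.stack([x*k,y*k,np.cos(t)],-1)
def wcloud(d):
    v,u=np.mgrid[0:400,0:640];q=wray(d,u,v);Z=d['range_z'];P=q/np.where(q[...,2:]>.05,q[...,2:],np.nan)*Z[...,None]
    T=d['world_from_camera'];P=P@T[:3,:3].T+T[:3,3];P[Z==0]=np.nan;return P
E
python3 - <<'E'
from h import *
s,d=wrist('w1');P=wcloud(d).reshape(-1,3);print(s['tool_pos'],np.round(d['intrinsics'],1).tolist(),np.round(d['T_tool_cam'],3).tolist())
m=(np.hypot(P[:,0]-.466,P[:,1]+.0255)<.045)&(P[:,2]>.055)&(P[:,2]<.075);p=P[m]
print(m.sum(),p.min(0),p.max(0),cv2.minEnclosingCircle(p[:,:2].astype(np.float32)))
E
```

```text
[ 0.4719898  -0.02760837  0.19072334] [[309.7, 0.0, 317.5], [0.0, 309.7, 201.2], [0.0, 0.0, 1.0]] [[0.001, -0.961, -0.277, 0.079], [1.0, 0.001, 0.001, 0.0], [-0.001, -0.277, 0.961, -0.148], [0.0, 0.0, 0.0, 1.0]]
1542 [ 0.43864724 -0.05120201  0.05502261] [0.49540931 0.00567526 0.06585666] ((0.46735242009162903, -0.023210138082504272), 0.029130976647138596)
```

View pics/w1.png

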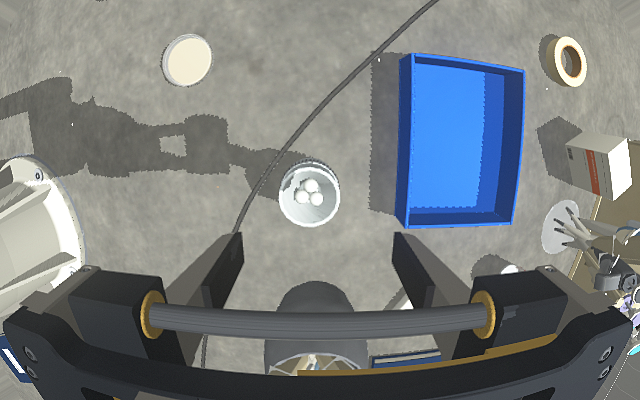

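Wrist image shows the cup at (310,195) with three balls, between the fingers' planes (tray right, petri at (186,60), crock behind the gripper). The cup is at (0.467, -0.0235) with radius 29.1 mm, which agrees with the other views. Descending.

>>> servo_tool([
  [[0.003, 0.005, -0.15], 0, 1],
  [[0.003, 0.005, -0.3], 0, 1],
  [[0.003, 0.005, -0.3], 0, 1],
])

```text
time: 1.95
tool_pos: [0.4622, -0.0216, 0.0925]
tool_rot: [[0.195, 0.981, -0.01], [0.981, -0.195, 0.001], [-0.001, -0.01, -1.0]]
contact_force: [-0.5, 0.1, 0.1]
gripper_width: 1.0
gripper_force: 0.0
```

>>> servo_tool([
  [[0, 0, 0], 0, 1],
  [[0, 0, 0], 0, 1],
])

```text
time: 2.15
tool_pos: [0.4679, -0.0219, 0.0987]
tool_rot: [[0.195, 0.981, 0.003], [0.981, -0.195, -0.0], [0.0, 0.002, -1.0]]
contact_force: [0.6, 0.4, -0.4]
gripper_width: 1.001
gripper_force: 0.0
```

>>> servo_tool([
  [[0, 0, -0.1], 0, 1],
  [[0, 0, -0.17], 0, 1],
  [[0, 0, -0.2], 0, 1],
  [[0, 0, -0.2], 0, 1],
  [[0, 0, -0.2], 0, 1],
])

```text
time: 2.65
tool_pos: [0.4676, -0.0221, 0.0379]
tool_rot: [[0.196, 0.981, 0.002], [0.981, -0.196, -0.0], [0.0, 0.002, -1.0]]
contact_force: [0.6, 0.3, 0.0]
gripper_width: 0.999
gripper_force: 0.0
```

>>> servo_tool([
  [[0, -0.003, -0.016], 0, 1],
  [[0, -0.003, -0.016], 0, 0.3],
  [[0, -0.003, -0.016], 0, 0.3],
  [[0, -0.003, -0.016], 0, 0.3],
  [[0, -0.003, -0.016], 0, 0.3],
], newtons=20)

```text
time: 3.15
tool_pos: [0.4666, -0.023, 0.0319]
tool_rot: [[0.196, 0.981, 0.0], [0.981, -0.196, 0.0], [0.0, 0.0, -1.0]]
contact_force: [-0.4, -0.3, -0.1]
gripper_width: 0.674
gripper_force: 0.0
```

>>> servo_tool([
  [[0, 0, 0], 0, 0.3],
  [[0, 0, 0], 0, 0.3],
])

```text
time: 3.35
tool_pos: [0.4666, -0.023, 0.0319]
tool_rot: [[0.196, 0.981, 0.0], [0.981, -0.196, 0.0], [0.0, 0.0, -1.0]]
contact_force: [0.1, -0.3, 1.4]
gripper_width: 0.632
gripper_force: 20.0
```

>>> servo_tool([
  [[0, 0, 0.15], 0, 0.3],
  [[0.07, 0, 0.3], 0, 0.3],
  [[0.22, 0.02, 0.393], 0, 0.3],
  [[0.37, 0.03, 0.393], 0, 0.3],
  [[0.5, 0.04, 0.393], 0, 0.3],
])

```text
time: 3.85
tool_pos: [0.6194, -0.0108, 0.1512]
tool_rot: [[0.196, 0.981, 0.003], [0.981, -0.196, -0.0], [0.001, 0.003, -1.0]]
contact_force: [0.8, -0.7, -3.3]
gripper_width: 0.632
gripper_force: 20.0
```

>>> servo_tool([
  [[0.05, 0, 0], 0, 0.3],
  [[0.078, 0, 0], 0, 0.3],
  [[0.078, 0, 0], 0, 0.3],
])

```text
time: 4.15
tool_pos: [0.6399, -0.011, 0.1489]
tool_rot: [[0.196, 0.981, -0.001], [0.981, -0.196, 0.0], [-0.0, -0.001, -1.0]]
contact_force: [-0.5, 0.1, -2.4]
gripper_width: 0.633
gripper_force: 20.0
```

Run:
```python
from h import *
s,d=wrist('w2');P=wcloud(d);p=P.reshape(-1,3);np.save('w2P',P);print(s['tool_pos'],s['gripper_force'])
hsv=cv2.cvtColor(d['frame'],cv2.COLOR_RGB2HSV);m=cv2.inRange(hsv,(105,150,50),(120,255,255)).reshape(-1)>0
a=np.deg2rad(-11.4);X=np.array([np.cos(a),np.sin(a)]);Y=np.array([-X[1],X[0]]);c=np.array([.641,-.007])
q=p[m];q=q[np.isfinite(q[:,0])];l=np.c_[(q[:,:2]-c)@X,(q[:,:2]-c)@Y,q[:,2]]
l=l[(abs(l[:,0])<.1)&(abs(l[:,1])<.12)]
t=l[(l[:,2]>.040)];print(len(l),len(t),'top z',np.percentile(l[:,2],[5,99]))
for k in(0,1): h,e=np.histogram(t[:,k]*1000,bins=np.arange(-110,111,4));print([(int(b),int(n)) for b,n in zip(e,h) if n>10])
tt=t[:,:2].astype(np.float32);print(cv2.minAreaRect(tt))
for n in('scene','side'):
    dd=cam(n,n+'2')
```

```text
[ 0.63985039 -0.0109967   0.14886148] 19.999653154700354
20163 2182 top z [0.00258725 0.04542043]
[(-70, 412), (-66, 356), (-62, 20), (-58, 19), (-54, 20), (-50, 23), (-46, 20), (-42, 22), (-38, 23), (-34, 25), (-30, 29), (-26, 31), (-22, 24), (-18, 20), (-14, 23), (-10, 20), (-6, 22), (-2, 21), (2, 21), (6, 20), (10, 22), (14, 20), (18, 24), (22, 25), (26, 30), (30, 22), (34, 22), (38, 17), (42, 20), (46, 23), (50, 24), (54, 17), (58, 19), (62, 18), (66, 644), (70, 64)]
[(-38, 15), (-34, 37), (-30, 38), (-26, 35), (-22, 42), (-18, 43), (-14, 44), (-10, 41), (-6, 45), (-2, 43), (2, 49), (6, 57), (10, 51), (14, 52), (18, 53), (22, 55), (26, 46), (30, 45), (34, 49), (38, 51), (42, 51), (46, 49), (50, 57), (54, 49), (58, 52), (62, 47), (66, 51), (70, 56), (74, 54), (78, 46), (82, 47), (86, 716), (90, 15)]
((0.0009113624691963196, 0.025790948420763016), (0.13968071341514587, 0.128537118434906), 0.1992284059524536)
```

View pics/w2.png

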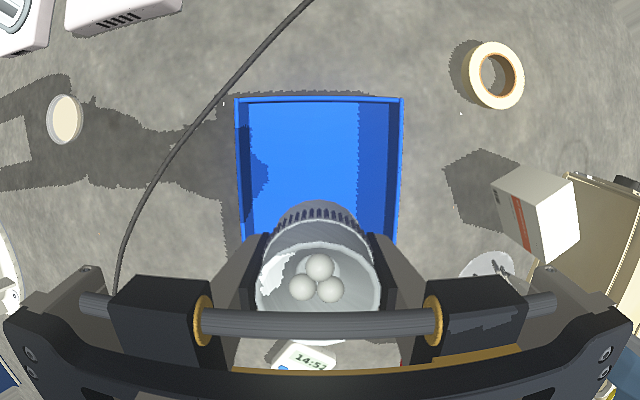

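Wrist image shows the cup held upright between the pads at (318,275) with its three balls, and the tray behind with its far wall at y=100 px. The tray centre refines to (0.642, -0.0073). Next I move over the near (-y') wall, with 20 mm of foot offset.

>>> servo_tool([
  [[-0.03, -0.15, 0], 0, 0.3],
  [[-0.037, -0.203, 0], 0, 0.3],
  [[-0.037, -0.203, -0.12], 0, 0.3],
  [[-0.037, -0.203, -0.217], 0, 0.3],
  [[-0.037, -0.203, -0.217], 0, 0.3],
], newtons=12)

```text
time: 4.8
tool_pos: [0.6252, -0.0719, 0.0812]
tool_rot: [[0.197, 0.98, -0.007], [0.98, -0.197, 0.001], [-0.0, -0.007, -1.0]]
contact_force: [-2.0, 0.1, -3.3]
gripper_width: 0.63
gripper_force: 12.0
```

>>> servo_tool([
  [[0, 0, 0], 0, 0.3],
  [[0, 0, 0], 0, 0.3],
])

```text
time: 5.0
tool_pos: [0.6298, -0.0719, 0.0863]
tool_rot: [[0.196, 0.981, 0.002], [0.981, -0.196, -0.0], [0.0, 0.002, -1.0]]
contact_force: [-0.1, -0.1, -2.6]
gripper_width: 0.632
gripper_force: 12.0
```

>>> servo_tool([
  [[0, 0, -0.023], 0, 0.3],
  [[0.003, 0.013, -0.037], 0, 0.3],
  [[0.005, 0.0255, -0.051], 0, 0.3],
  [[0.0067, 0.0327, -0.067], 0, 0.3],
  [[0.008, 0.038, -0.082], 0, 0.3],
])

```text
time: 5.5
tool_pos: [0.6326, -0.0592, 0.0605]
tool_rot: [[0.196, 0.981, 0.003], [0.981, -0.196, 0.001], [0.001, 0.002, -1.0]]
contact_force: [1.9, 6.1, 2.1]
gripper_width: 0.632
gripper_force: 12.0
```

>>> servo_tool([
  [[0, 0, 0], 0, 0.3],
  [[0, 0, 0], 0, 0.3],
])

```text
time: 5.7
tool_pos: [0.6324, -0.0592, 0.0601]
tool_rot: [[0.196, 0.981, 0.002], [0.981, -0.196, 0.001], [0.001, 0.002, -1.0]]
contact_force: [3.7, 5.7, -0.5]
gripper_width: 0.634
gripper_force: 12.0
```

```bash
cat >> h.py <<'E'
def tilt(d,s):
    """cup rim plane tilt from wrist depth: fit circle-plane normal via outline is hard; print highest body pts"""
    P=wcloud(d).reshape(-1,3);p0=s['tool_pos']+.003*np.array(s['tool_rot'])[:,2];R=np.array(s['tool_rot']);q=(P-p0)@R
    return q
E
python3 - <<'E'
from h import *
s,d=wrist('w3');print(s['tool_pos'],s['contact_force'])
E
```

```text
[ 0.63244606 -0.05916376  0.06008469] [ 3.6880126   5.65856863 -0.47653177]
```

View pics/w3.png

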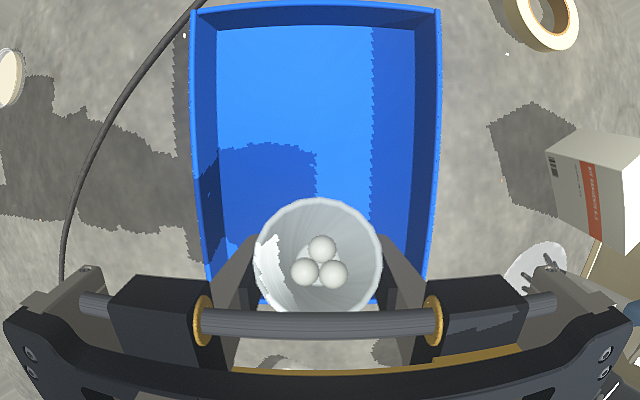

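The rim ellipse has opened toward the camera (318,255), so the cup is pivoting in the pads as planned. Continuing the tip.

>>> servo_tool([
  [[0, 0.002, -0.015], 0, 0.3],
  [[0, 0.001, -0.029], 0, 0.3],
  [[0, -0.001, -0.042], 0, 0.3],
  [[-0.001, -0.0046, -0.053], 0, 0.3],
  [[-0.002, -0.009, -0.061], 0, 0.3],
])

```text
time: 6.25
tool_pos: [0.6322, -0.0611, 0.0427]
tool_rot: [[0.196, 0.981, 0.003], [0.981, -0.196, 0.002], [0.003, 0.002, -1.0]]
contact_force: [-0.4, 10.4, 16.6]
gripper_width: 0.636
gripper_force: 12.0
```

>>> servo_tool([
  [[-0.001, -0.006, 0], 0, 0.3],
  [[-0.001, -0.006, 0], 0, 0.3],
  [[-0.001, -0.006, 0], 0, 0.3],
])

```text
time: 6.55
tool_pos: [0.632, -0.0621, 0.0426]
tool_rot: [[0.196, 0.981, 0.003], [0.981, -0.196, 0.003], [0.004, 0.002, -1.0]]
contact_force: [1.9, 15.1, 7.0]
gripper_width: 0.633
gripper_force: 12.0
```

Run:
```python
from h import *
s,d=wrist('w4');print(s['tool_pos'],s['contact_force'])
```

```text
[ 0.63202524 -0.06207576  0.04260965] [ 1.93336805 15.11341498  6.98991286]
```

View pics/w4.png

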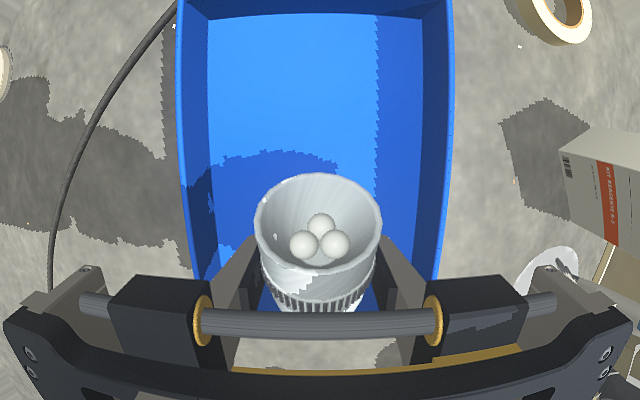

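The cup has tipped to perhaps 45-50° (rim top at (318,173), rim bottom at (318,275)) and the balls are still in. I'll measure the tilt from the depth before going on.

Run:
```python
from h import *
s,d=wrist();q=tilt(d,s).reshape(400,640,3)
for v in list(range(160,312,6)): print(v,(q[v,316]*1000).round(1), end=' | ')
```

```text
160 [51.1 -0.3 36.1] | 166 [47.2 -0.3 37.2] | 172 [50.2 -0.2  0.8] | 178 [47.7 -0.2 -1.3] | 184 [44.7 -0.2 -1.5] | 190 [41.2 -0.2  0.2] | 196 [38.2 -0.2 -0.2] | 202 [35.3 -0.2 -1.2] | 208 [31.7 -0.2  0.3] | 214 [30.2 -0.1 -5. ] | 220 [ 29.1  -0.1 -10.8] | 226 [ 26.8  -0.1 -12.9] | 232 [ 24.   -0.1 -13.4] | 238 [ 22.4  -0.1 -17.1] | 244 [ 20.8  -0.1 -20.3] | 250 [ 17.   -0.1 -18.9] | 256 [ 11.5  -0.1 -14. ] | 262 [  9.3  -0.1 -16.1] | 268 [ 20.1  -0.  -42.2] | 274 [ 19.2   0.  -45.6] | 280 [ 15.4  -0.  -43.7] | 286 [  9.3  -0.  -38.5] | 292 [  5.5  -0.  -37.2] | 298 [ -0.6  -0.1 -32.9] | 304 [ -4.4  -0.1 -32.2] | 310 [-10.   -0.1 -29.4] |
```

Tilt is about 58°. The foot's lower corner is touching the tray floor and the cup has slid about 6 mm in the pads. I'll relieve the floor contact slightly and push toward the wall to turn it further.

>>> servo_tool([
  [[0, 0, 0.006], 0, 0.3],
  [[-0.001, -0.007, 0.005], 0, 0.3],
  [[-0.002, -0.012, 0.002], 0, 0.3],
  [[-0.003, -0.017, 0], 0, 0.3],
  [[-0.003, -0.017, -0.002], 0, 0.3],
])

```text
time: 7.15
tool_pos: [0.6307, -0.0667, 0.0418]
tool_rot: [[0.197, 0.98, 0.002], [0.98, -0.197, 0.004], [0.004, 0.001, -1.0]]
contact_force: [-0.3, 16.9, 11.6]
gripper_width: 0.633
gripper_force: 12.0
```

```bash
cat >> h.py <<'E'
def rim(show=range(160,312,6)):
    s,d=wrist();q=tilt(d,s).reshape(400,640,3)[:,316]*1000
    print(np.round(s['tool_pos'],4),np.round(s['contact_force'],1));print([(v,q[v,0].round(),q[v,2].round()) for v in show])
E
python3 -c "
from h import *
rim(range(120,330,8))"
```

```text
[ 0.6307 -0.0667  0.0418] [-0.3 16.9 11.6]
[(120, np.float64(75.0), np.float64(35.0)), (128, np.float64(71.0), np.float64(35.0)), (136, np.float64(66.0), np.float64(36.0)), (144, np.float64(61.0), np.float64(36.0)), (152, np.float64(56.0), np.float64(36.0)), (160, np.float64(51.0), np.float64(36.0)), (168, np.float64(52.0), np.float64(1.0)), (176, np.float64(48.0), np.float64(0.0)), (184, np.float64(44.0), np.float64(1.0)), (192, np.float64(40.0), np.float64(0.0)), (200, np.float64(36.0), np.float64(0.0)), (208, np.float64(34.0), np.float64(-7.0)), (216, np.float64(32.0), np.float64(-13.0)), (224, np.float64(28.0), np.float64(-13.0)), (232, np.float64(26.0), np.float64(-19.0)), (240, np.float64(23.0), np.float64(-20.0)), (248, np.float64(15.0), np.float64(-13.0)), (256, np.float64(26.0), np.float64(-44.0)), (264, np.float64(23.0), np.float64(-44.0)), (272, np.float64(17.0), np.float64(-41.0)), (280, np.float64(12.0), np.float64(-37.0)), (288, np.float64(5.0), np.float64(-34.0)), (296, np.float64(1.0), np.float64(-33.0)), (304, np.float64(-7.0), np.float64(-28.0)), (312, np.float64(27.0), np.float64(-81.0)), (320, np.float64(27.0), np.float64(-84.0)), (328, np.float64(25.0), np.float64(-86.0))]
```

It is still at about 59° and now only slides, because the floor blocks it. But the centre of mass is clearly past the foot's corner, mouthward. If I let go here inside the tray, the cup falls onto its side with its mouth into the tray, the fingers stay round it, and I can regrip it at the collar.

>>> servo_tool([
  [[0, 0, 0], 0, 0.74],
  [[0, 0, 0], 0, 0.74],
  [[0, 0, 0], 0, 0.74],
  [[0, 0, 0], 0, 0.74],
  [[0, 0, 0], 0, 0.74],
])

```text
time: 7.7
tool_pos: [0.6293, -0.0703, 0.0409]
tool_rot: [[0.196, 0.981, -0.0], [0.981, -0.196, -0.0], [-0.0, -0.0, -1.0]]
contact_force: [0.1, 0.4, -0.2]
gripper_width: 0.734
gripper_force: 0.0
```

Run:
```python
from h import *
rim(range(60,330,8))
wrist('w5')
```

```text
[ 0.6293 -0.0703  0.0409] [ 0.1  0.4 -0.2]
[(60, np.float64(112.0), np.float64(35.0)), (68, np.float64(107.0), np.float64(34.0)), (76, np.float64(102.0), np.float64(34.0)), (84, np.float64(97.0), np.float64(34.0)), (92, np.float64(92.0), np.float64(34.0)), (100, np.float64(87.0), np.float64(34.0)), (108, np.float64(83.0), np.float64(34.0)), (116, np.float64(78.0), np.float64(34.0)), (124, np.float64(73.0), np.float64(35.0)), (132, np.float64(68.0), np.float64(31.0)), (140, np.float64(68.0), np.float64(-23.0)), (148, np.float64(65.0), np.float64(-22.0)), (156, np.float64(61.0), np.float64(-22.0)), (164, np.float64(58.0), np.float64(-24.0)), (172, np.float64(55.0), np.float64(-23.0)), (180, np.float64(52.0), np.float64(-24.0)), (188, np.float64(48.0), np.float64(-23.0)), (196, np.float64(44.0), np.float64(-23.0)), (204, np.float64(41.0), np.float64(-24.0)), (212, np.float64(37.0), np.float64(-23.0)), (220, np.float64(34.0), np.float64(-25.0)), (228, np.float64(30.0), np.float64(-24.0)), (236, np.float64(26.0), np.float64(-23.0)), (244, np.float64(22.0), np.float64(-24.0)), (252, np.float64(18.0), np.float64(-23.0)), (260, np.float64(14.0), np.float64(-24.0)), (268, np.float64(10.0), np.float64(-23.0)), (276, np.float64(-21.0), np.float64(22.0)), (284, np.float64(-21.0), np.float64(13.0)), (292, np.float64(-21.0), np.float64(4.0)), (300, np.float64(-22.0), np.float64(-4.0)), (308, np.float64(-58.0), np.float64(38.0)), (316, np.float64(28.0), np.float64(-84.0)), (324, np.float64(26.0), np.float64(-85.0))]
```

View pics/w5.png

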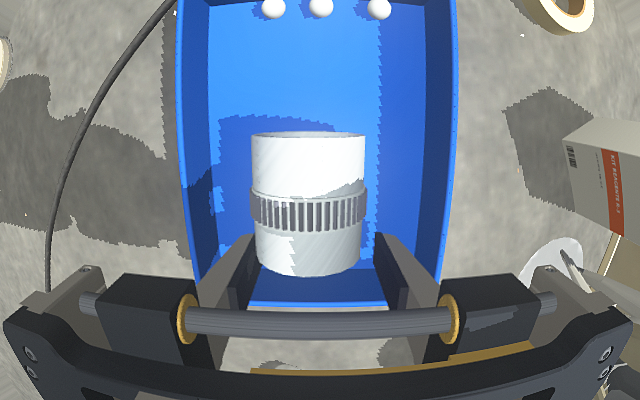

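The cup lies on its side in the tray (mouth up-image at y=133, collar at (308,210)) and all three balls are out at the far end: (273,8), (321,6), (378,9). I regrip at the collar: 35 mm forward along tool x, about 3 mm sideways.

>>> servo_tool([
  [[0, 0, 0], 0, 0.88],
  [[0, 0.03, -0.008], 0, 0.88],
  [[0.007, 0.07, -0.016], 0, 0.88],
  [[0.0133, 0.117, -0.018], 0, 0.88],
  [[0.0133, 0.117, -0.018], 0, 0.88],
], newtons=20)

```text
time: 8.3
tool_pos: [0.6336, -0.0326, 0.0354]
tool_rot: [[0.194, 0.981, -0.0], [0.981, -0.194, 0.0], [0.0, -0.0, -1.0]]
contact_force: [-0.0, -0.5, -0.4]
gripper_width: 0.879
gripper_force: 0.0
```

>>> servo_tool([
  [[0, 0, 0], 0, 0.3],
  [[0, 0, 0], 0, 0.3],
  [[0, 0, 0], 0, 0.3],
  [[0, 0, 0], 0, 0.3],
  [[0, 0, 0], 0, 0.3],
])

```text
time: 8.8
tool_pos: [0.6333, -0.0353, 0.0357]
tool_rot: [[0.196, 0.981, -0.0], [0.981, -0.196, 0.0], [-0.0, -0.0, -1.0]]
contact_force: [0.5, 0.5, -0.4]
gripper_width: 0.631
gripper_force: 20.0
```

Run:
```python
from h import *
rim(range(130,310,8));print(r.sense()['gripper_force'],r.sense()['gripper_width'])
```

```text
[ 0.6333 -0.0353  0.0357] [ 0.5  0.5 -0.4]
[(130, np.float64(70.0), np.float64(30.0)), (138, np.float64(65.0), np.float64(28.0)), (146, np.float64(60.0), np.float64(30.0)), (154, np.float64(56.0), np.float64(29.0)), (162, np.float64(51.0), np.float64(28.0)), (170, np.float64(46.0), np.float64(29.0)), (178, np.float64(41.0), np.float64(29.0)), (186, np.float64(36.0), np.float64(29.0)), (194, np.float64(33.0), np.float64(25.0)), (202, np.float64(28.0), np.float64(23.0)), (210, np.float64(25.0), np.float64(19.0)), (218, np.float64(21.0), np.float64(16.0)), (226, np.float64(33.0), np.float64(-29.0)), (234, np.float64(29.0), np.float64(-28.0)), (242, np.float64(25.0), np.float64(-28.0)), (250, np.float64(22.0), np.float64(-29.0)), (258, np.float64(18.0), np.float64(-28.0)), (266, np.float64(14.0), np.float64(-29.0)), (274, np.float64(10.0), np.float64(-29.0)), (282, np.float64(6.0), np.float64(-30.0)), (290, np.float64(3.0), np.float64(-31.0)), (298, np.float64(-2.0), np.float64(-31.0)), (306, np.float64(-8.0), np.float64(-29.0))]
19.99998215585947 0.629214556502101
```

Regripped squarely: the cup is horizontal, pads 30 mm from its foot, rim at +34 mm. I lift it out toward the mill's -y' side, where the housing edge will push it back upright, and measure the mill from the wrist camera.

>>> servo_tool([
  [[0, 0, 0.16], 0, 0.3],
  [[0, 0, 0.33], 0, 0.3],
  [[-0.1, 0.12, 0.36], 0, 0.3],
  [[-0.2, 0.24, 0.36], 0, 0.3],
  [[-0.3, 0.36, 0.36], 0, 0.3],
])

```text
time: 9.35
tool_pos: [0.5426, 0.0737, 0.1442]
tool_rot: [[0.197, 0.98, 0.001], [0.98, -0.197, 0.0], [0.001, 0.001, -1.0]]
contact_force: [-0.2, 1.2, -2.3]
gripper_width: 0.632
gripper_force: 20.0
```

>>> servo_tool([
  [[-0.1, 0.1, 0], 0, 0.3],
  [[-0.2, 0.2, 0], 0, 0.3],
  [[-0.22, 0.26, 0], 0, 0.3],
  [[-0.22, 0.26, 0], 0, 0.3],
  [[-0.22, 0.26, 0], 0, 0.3],
])

```text
time: 9.85
tool_pos: [0.4778, 0.151, 0.1438]
tool_rot: [[0.195, 0.981, 0.001], [0.981, -0.195, -0.0], [-0.0, 0.001, -1.0]]
contact_force: [0.2, -0.4, -2.4]
gripper_width: 0.635
gripper_force: 20.0
```

Run:
```python
from h import *
rim(range(130,310,20))
s,d=wrist('w6');P=wcloud(d).reshape(-1,3)
c=np.array([.4955,.2915])
def circ(rr,z0,z1,n):
    p=P[(np.hypot(P[:,0]-c[0],P[:,1]-c[1])<rr)&(P[:,2]>z0)&(P[:,2]<z1)]
    if len(p)>20: print(n,len(p),np.round(p.min(0),4),np.round(p.max(0),4),np.round(cv2.minEnclosingCircle(p[:,:2].astype(np.float32))[0],4),round(cv2.minEnclosingCircle(p[:,:2].astype(np.float32))[1],4))
    return p
t=circ(.11,.048,.057,'top');print(cv2.minAreaRect(t[:,:2].astype(np.float32)))
circ(.05,.061,.069,'seat');circ(.03,.081,.088,'spigot');circ(.02,.0885,.095,'plunger')
```

```text
[0.4778 0.151  0.1438] [ 0.2 -0.4 -2.4]
[(130, np.float64(67.0), np.float64(91.0)), (150, np.float64(45.0), np.float64(140.0)), (170, np.float64(26.0), np.float64(142.0)), (190, np.float64(6.0), np.float64(140.0)), (210, np.float64(25.0), np.float64(19.0)), (230, np.float64(31.0), np.float64(-29.0)), (250, np.float64(21.0), np.float64(-28.0)), (270, np.float64(11.0), np.float64(-28.0)), (290, np.float64(2.0), np.float64(-30.0))]
top 12206 [0.4218 0.2057 0.048 ] [0.5635 0.339  0.057 ] [0.4925 0.2726] 0.0838
((0.4925678074359894, 0.2714157700538635), (0.11456770449876785, 0.12686565518379211), 79.59437561035156)
seat 3322 [0.4557 0.2507 0.061 ] [0.5361 0.322  0.0689] [0.4968 0.2913] 0.0415
spigot 1526 [0.478  0.2741 0.081 ] [0.5149 0.3104 0.088 ] [0.4963 0.2923] 0.0189
plunger 426 [0.4889 0.2844 0.0885] [0.5043 0.3    0.0924] [0.4965 0.2923] 0.0081
```

The mill axis from the wrist view is (0.4964, 0.2923), yaw -10.4°. Spigot and plunger radii are 18.9 and 8.1 mm, as specified. Bringing the cup's mouth half over the -y' edge.

>>> servo_tool([
  [[0, 0.127, 0], 0.0045, 0.3],
  [[0, 0.127, -0.1], 0.0045, 0.3],
  [[0, 0.127, -0.179], 0.0045, 0.3],
  [[0, 0.127, -0.179], 0.0045, 0.3],
  [[0, 0.127, -0.179], 0.0045, 0.3],
], newtons=12)

```text
time: 10.45
tool_pos: [0.4778, 0.1883, 0.09]
tool_rot: [[0.183, 0.983, -0.001], [0.983, -0.183, -0.0], [-0.001, -0.001, -1.0]]
contact_force: [-0.2, 0.7, -2.8]
gripper_width: 0.633
gripper_force: 12.0
```

>>> servo_tool([
  [[0, 0, -0.02], 0, 0.3],
  [[-0.003, -0.014, -0.037], 0, 0.3],
  [[-0.005, -0.0276, -0.054], 0, 0.3],
  [[-0.006, -0.035, -0.074], 0, 0.3],
  [[-0.0072, -0.0394, -0.094], 0, 0.3],
])

```text
time: 10.95
tool_pos: [0.4757, 0.1767, 0.0617]
tool_rot: [[0.182, 0.983, 0.001], [0.983, -0.182, -0.0], [-0.0, 0.001, -1.0]]
contact_force: [2.7, -4.0, 1.0]
gripper_width: 0.635
gripper_force: 12.0
```

Run:
```python
from h import *
rim(range(150,320,6))
```

```text
[0.4757 0.1767 0.0617] [ 2.7 -4.   1. ]
[(150, np.float64(61.0), np.float64(7.0)), (156, np.float64(57.0), np.float64(7.0)), (162, np.float64(54.0), np.float64(8.0)), (168, np.float64(51.0), np.float64(6.0)), (174, np.float64(48.0), np.float64(7.0)), (180, np.float64(45.0), np.float64(8.0)), (186, np.float64(43.0), np.float64(2.0)), (192, np.float64(40.0), np.float64(1.0)), (198, np.float64(37.0), np.float64(1.0)), (204, np.float64(33.0), np.float64(2.0)), (210, np.float64(30.0), np.float64(2.0)), (216, np.float64(27.0), np.float64(3.0)), (222, np.float64(23.0), np.float64(3.0)), (228, np.float64(20.0), np.float64(3.0)), (234, np.float64(16.0), np.float64(4.0)), (240, np.float64(13.0), np.float64(3.0)), (246, np.float64(11.0), np.float64(-1.0)), (252, np.float64(8.0), np.float64(-2.0)), (258, np.float64(7.0), np.float64(-7.0)), (264, np.float64(4.0), np.float64(-9.0)), (270, np.float64(3.0), np.float64(-13.0)), (276, np.float64(5.0), np.float64(-23.0)), (282, np.float64(13.0), np.float64(-41.0)), (288, np.float64(11.0), np.float64(-43.0)), (294, np.float64(5.0), np.float64(-38.0)), (300, np.float64(-1.0), np.float64(-34.0)), (306, np.float64(-8.0), np.float64(-29.0)), (312, np.float64(26.0), np.float64(-80.0)), (318, np.float64(27.0), np.float64(-84.0))]
```

Tilt is now 53°, as planned (no slip). Continuing to upright.

>>> servo_tool([
  [[0, 0, -0.0193], 0, 0.3],
  [[0.0005, 0.003, -0.0377], 0, 0.3],
  [[0.001, 0.0072, -0.0513], 0, 0.3],
  [[0.002, 0.0125, -0.062], 0, 0.3],
  [[0.0035, 0.019, -0.077], 0, 0.3],
])

```text
time: 11.5
tool_pos: [0.4762, 0.1823, 0.0388]
tool_rot: [[0.181, 0.983, -0.001], [0.983, -0.181, -0.001], [-0.001, -0.0, -1.0]]
contact_force: [-2.7, -7.7, 18.8]
gripper_width: 0.636
gripper_force: 12.0
```

>>> servo_tool([
  [[0.001, 0.0072, -0.012], 0, 0.3],
  [[0.002, 0.0105, -0.018], 0, 0.3],
  [[0.002, 0.0105, -0.018], 0, 0.3],
])

```text
time: 11.8
tool_pos: [0.4769, 0.1859, 0.0337]
tool_rot: [[0.181, 0.983, -0.0], [0.983, -0.181, -0.001], [-0.001, -0.0, -1.0]]
contact_force: [-0.8, -4.9, 12.7]
gripper_width: 0.636
gripper_force: 12.0
```

Run:
```python
from h import *
rim(range(190,320,6));wrist('w7')
```

```text
[0.4769 0.1859 0.0337] [-0.8 -4.9 12.7]
[(190, np.float64(47.0), np.float64(-22.0)), (196, np.float64(44.0), np.float64(-21.0)), (202, np.float64(41.0), np.float64(-21.0)), (208, np.float64(38.0), np.float64(-21.0)), (214, np.float64(36.0), np.float64(-21.0)), (220, np.float64(32.0), np.float64(-20.0)), (226, np.float64(10.0), np.float64(31.0)), (232, np.float64(30.0), np.float64(-28.0)), (238, np.float64(26.0), np.float64(-26.0)), (244, np.float64(22.0), np.float64(-22.0)), (250, np.float64(17.0), np.float64(-20.0)), (256, np.float64(12.0), np.float64(-16.0)), (262, np.float64(7.0), np.float64(-12.0)), (268, np.float64(4.0), np.float64(-13.0)), (274, np.float64(1.0), np.float64(-13.0)), (280, np.float64(-2.0), np.float64(-15.0)), (286, np.float64(-4.0), np.float64(-17.0)), (292, np.float64(-8.0), np.float64(-17.0)), (298, np.float64(-10.0), np.float64(-19.0)), (304, np.float64(-13.0), np.float64(-20.0)), (310, np.float64(-15.0), np.float64(-22.0)), (316, np.float64(27.0), np.float64(-82.0))]
```

View pics/w7.png

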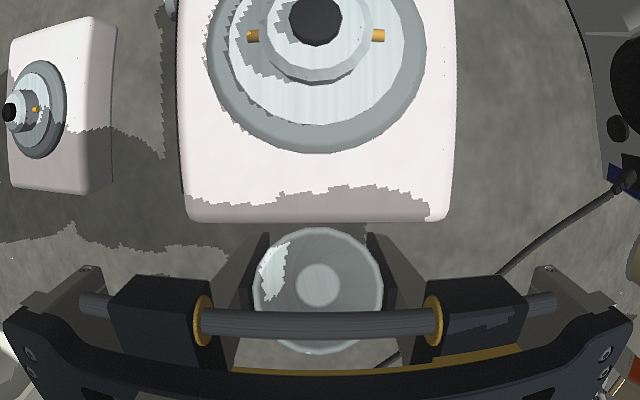

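The cup is empty and nearly upright beside the mill: rim (318,290), brass pins at (253,36) and (378,35), hub centre above. I release it so it settles flat on its foot, then regrip.

>>> servo_tool([
  [[0, 0, 0], 0, 0.8],
  [[0, 0, 0], 0, 0.8],
  [[0, 0, 0], 0, 0.8],
  [[0, 0, 0], 0, 0.8],
  [[0, 0, 0], 0, 0.8],
], newtons=40)

```text
time: 12.4
tool_pos: [0.4768, 0.1862, 0.0331]
tool_rot: [[0.182, 0.983, -0.0], [0.983, -0.182, -0.0], [-0.0, -0.0, -1.0]]
contact_force: [-0.3, 0.9, -0.3]
gripper_width: 0.804
gripper_force: 0.0
```

Run:
```python
from h import *
rim(range(190,320,6))
s,d=wrist();P=wcloud(d).reshape(-1,3);c=np.array(s['tool_pos'])
m=(np.hypot(P[:,0]-c[0],P[:,1]-c[1])<.05)&(P[:,2]>.055)&(P[:,2]<.08);p=P[m];p=p[np.linalg.norm((p-c)@np.array([[1,0,0],[0,1,0],[0,0,0]]),axis=1)<.04]
print(len(p),p.min(0),p.max(0))
```

```text
[0.4768 0.1862 0.0331] [-0.3  0.9 -0.3]
[(190, np.float64(46.0), np.float64(-21.0)), (196, np.float64(44.0), np.float64(-22.0)), (202, np.float64(41.0), np.float64(-22.0)), (208, np.float64(38.0), np.float64(-22.0)), (214, np.float64(36.0), np.float64(-21.0)), (220, np.float64(33.0), np.float64(-20.0)), (226, np.float64(10.0), np.float64(31.0)), (232, np.float64(7.0), np.float64(30.0)), (238, np.float64(5.0), np.float64(23.0)), (244, np.float64(6.0), np.float64(14.0)), (250, np.float64(7.0), np.float64(3.0)), (256, np.float64(7.0), np.float64(-5.0)), (262, np.float64(5.0), np.float64(-8.0)), (268, np.float64(5.0), np.float64(-14.0)), (274, np.float64(5.0), np.float64(-21.0)), (280, np.float64(5.0), np.float64(-26.0)), (286, np.float64(6.0), np.float64(-32.0)), (292, np.float64(3.0), np.float64(-33.0)), (298, np.float64(-16.0), np.float64(-9.0)), (304, np.float64(-21.0), np.float64(-9.0)), (310, np.float64(-25.0), np.float64(-9.0)), (316, np.float64(28.0), np.float64(-84.0))]
3211 [0.4377432  0.147258   0.05500004] [0.51686797 0.20444013 0.07739718]
```

The cup is upright but stepped back about 24 mm (rim edge now at tool x=+5). I'll fit its rim before regripping.

Run:
```python
from h import *
from scipy.optimize import least_squares
s,d=wrist('w8');q=tilt(d,s)*1000
m=(q[:,2]<-28)&(q[:,2]>-38)&(abs(q[:,1])<36)&(q[:,0]<12)&(q[:,0]>-60);p=q[m]
print(len(p),p.min(0),p.max(0),np.percentile(p[:,2],[5,50,95]))
# outer edge: max x per y-bin
E=np.array([[p[(abs(p[:,1]-y)<1),0].max(),y] for y in range(-24,25,2) if (abs(p[:,1]-y)<1).sum()>2]);print(E.round(1).tolist())
f=least_squares(lambda a:np.hypot(E[:,0]-a[0],E[:,1]-a[1])-29,[-23,0],loss='soft_l1');print(f.x,np.abs(f.fun).max())
for n in('scene','side'):
    dd=cam(n,n+'3');P=cloud(dd).reshape(-1,3);k=(np.hypot(P[:,0]-.4725,P[:,1]-.163)<.04)&(P[:,2]>.058)&(P[:,2]<.07);pp=P[k]
    if len(pp)>8: print(n,len(pp),cv2.minEnclosingCircle(pp[:,:2].astype(np.float32)))
```

```text
2884 [-49.35835495 -35.99926239 -37.69871856] [ 10.90522445  28.33196046 -28.00033502] [-34.0393105  -32.09890587 -28.45877287]
[[-7.8, -24.0], [-4.4, -22.0], [-2.1, -20.0], [-1.1, -18.0], [0.5, -16.0], [2.2, -14.0], [3.2, -12.0], [4.4, -10.0], [4.7, -8.0], [5.6, -6.0], [6.2, -4.0], [6.0, -2.0], [6.2, 0.0], [6.2, 2.0], [6.3, 4.0], [5.7, 6.0], [5.5, 8.0], [4.7, 10.0], [3.6, 12.0], [3.2, 14.0], [1.7, 16.0], [0.3, 18.0], [-1.3, 20.0], [-2.8, 22.0], [-5.6, 24.0]]
[-22.77569532   0.70924058] 0.35663227599249936
scene 116 ((0.4733007252216339, 0.1689760982990265), 0.03798363730311394)
side 50 ((0.46694517135620117, 0.16464458405971527), 0.033896733075380325)
```

View pics/w8.png

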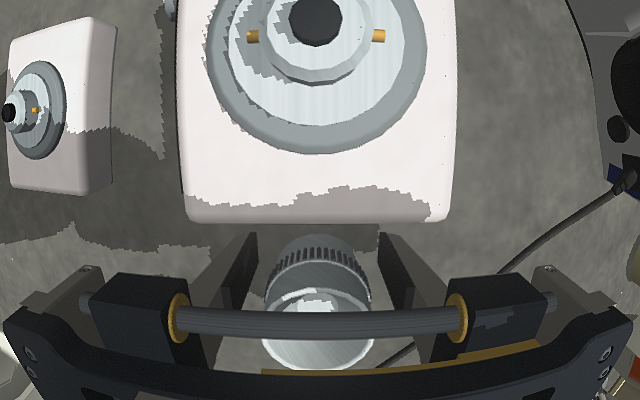

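The rim fit is clean: radius 29 mm, residual 0.4 mm, centre 22.8 mm behind and 0.7 mm aside. The picture shows the cup standing at (318,330) in front of the mill. Regripping there.

>>> servo_tool([
  [[-0.005, -0.04, 0], 0, 0.85],
  [[-0.0113, -0.075, 0], 0, 0.85],
  [[-0.0113, -0.075, 0], 0, 0.85],
  [[-0.0113, -0.075, 0], 0, 0.85],
  [[-0.0113, -0.075, 0], 0, 0.3],
], newtons=40)

```text
time: 13.15
tool_pos: [0.4738, 0.1636, 0.0334]
tool_rot: [[0.182, 0.983, 0.0], [0.983, -0.182, 0.0], [0.0, 0.0, -1.0]]
contact_force: [-0.5, 0.8, 0.2]
gripper_width: 0.785
gripper_force: 0.0
```

>>> servo_tool([
  [[0, 0, 0], 0, 0.3],
  [[0, 0, 0], 0, 0.3],
  [[0, 0, 0], 0, 0.3],
  [[0, 0, 0], 0, 0.3],
  [[0, 0, 0], 0, 0.3],
])

```text
time: 13.65
tool_pos: [0.4735, 0.1638, 0.0333]
tool_rot: [[0.182, 0.983, -0.0], [0.983, -0.182, 0.0], [0.0, -0.0, -1.0]]
contact_force: [0.3, 1.0, 0.9]
gripper_width: 0.631
gripper_force: 40.0
```

```bash
cat >> h.py <<'E'
from scipy.optimize import least_squares
def fit():
    s,d=wrist();q=tilt(d,s)*1000
    m=(q[:,2]<-28)&(q[:,2]>-38)&(abs(q[:,1])<29)&(q[:,0]<40)&(q[:,0]>-60);p=q[m]
    E=np.array([[p[(abs(p[:,1]-y)<1),0].max(),y,p[(abs(p[:,1]-y)<1)][p[(abs(p[:,1]-y)<1),0].argmax(),2]] for y in range(-24,25,2) if (abs(p[:,1]-y)<1).sum()>2])
    f=least_squares(lambda a:np.hypot(E[:,0]-a[0],E[:,1]-a[1])-29,[0,0],loss='soft_l1');print('rim centre tool mm',f.x.round(2),np.abs(f.fun).max().round(2),'z',np.median(E[:,2]).round(1),s['tool_pos'].round(4) if hasattr(s['tool_pos'],'round') else s['tool_pos'],np.round(s['contact_force'],1),s['gripper_force'])
    return f.x
E
python3 -c "
from h import *
fit()"
```

```text
rim centre tool mm [-0.37  0.65] 0.77 z -31.3 [0.4735 0.1638 0.0333] [0.3 1.  0.9] 40.00016061529095
```

>>> servo_tool([
  [[0, 0, 0.16], 0, 0.3],
  [[0, 0, 0.32], 0, 0.3],
  [[0, 0.05, 0.39], 0, 0.3],
  [[0.04, 0.2, 0.39], 0, 0.3],
  [[0.07, 0.35, 0.39], 0, 0.3],
])

```text
time: 14.2
tool_pos: [0.4954, 0.2695, 0.1515]
tool_rot: [[0.184, 0.983, 0.002], [0.983, -0.184, 0.001], [0.001, 0.002, -1.0]]
contact_force: [0.9, -1.1, -2.9]
gripper_width: 0.628
gripper_force: 40.0
```

>>> servo_tool([
  [[0.005, 0.06, 0], 0, 0.3],
  [[0.005, 0.08, 0], 0, 0.3],
  [[0.005, 0.08, 0], 0, 0.3],
  [[0.005, 0.08, 0], 0, 0.3],
])

```text
time: 14.6
tool_pos: [0.4954, 0.2913, 0.1497]
tool_rot: [[0.182, 0.983, -0.001], [0.983, -0.182, -0.001], [-0.001, -0.001, -1.0]]
contact_force: [0.1, -0.7, -2.2]
gripper_width: 0.627
gripper_force: 40.0
```

```bash
python3 -c "
from h import *
fit();print(r.sense()['joints'])"
```

```text
rim centre tool mm [-0.35  0.77] 0.41 z -30.5 [0.4954 0.2913 0.1497] [ 0.1 -0.7 -2.2] 39.999376218784164
[ 5.28870049e-01  3.74042768e-01  1.81863260e+00 -3.60922810e-04
  9.50327159e-01  7.12582198e-01]
```

Over the hub. I descend onto the spigot: contact with the pins is expected at TCP z ≈ 0.106, fully home at ≈ 0.097.

>>> servo_tool([
  [[0.0017, 0.005, -0.05], 0, 0.3],
  [[0.0017, 0.005, -0.083], 0, 0.3],
  [[0.0017, 0.005, -0.1], 0, 0.3],
  [[0.0017, 0.005, -0.12], 0, 0.3],
  [[0.0017, 0.005, -0.13], 0, 0.3],
])

```text
time: 15.15
tool_pos: [0.4963, 0.2939, 0.1104]
tool_rot: [[0.182, 0.983, -0.001], [0.983, -0.182, -0.0], [-0.001, -0.001, -1.0]]
contact_force: [0.2, -0.9, -2.2]
gripper_width: 0.626
gripper_force: 40.0
```

>>> servo_tool([
  [[0, 0, -0.008], 0, 0.3],
  [[0, 0, -0.016], 0, 0.3],
  [[0, 0, -0.02], 0, 0.3],
])

```text
time: 15.45
tool_pos: [0.4968, 0.2944, 0.1057]
tool_rot: [[0.182, 0.983, 0.0], [0.983, -0.182, 0.0], [0.0, 0.0, -1.0]]
contact_force: [-2.1, -0.8, 7.9]
gripper_width: 0.63
gripper_force: 40.0
```

Resting on the pins at z=0.1057 with about 10 N. Now I turn slowly under light push, watching z for the drop.

>>> servo_tool([
  [[0, 0, -0.004], -0.0222, 0.3],
  [[0, 0, -0.004], -0.0444, 0.3],
  [[0, 0, -0.004], -0.0667, 0.3],
  [[0, 0, -0.004], -0.0889, 0.3],
  [[0, 0, -0.004], -0.1111, 0.3],
])

```text
time: 15.95
tool_pos: [0.4966, 0.2937, 0.1042]
tool_rot: [[0.509, 0.861, 0.0], [0.861, -0.509, -0.001], [-0.001, 0.001, -1.0]]
contact_force: [2.5, -6.0, -2.2]
gripper_width: 0.629
gripper_force: 40.0
```

z dropped and the upward force vanished, so the keyways look engaged. Pushing down gently.

>>> servo_tool([
  [[0, 0, -0.007], 0, 0.3],
  [[0, 0, -0.014], 0, 0.3],
  [[0, 0, -0.02], 0, 0.3],
  [[0, 0, -0.02], 0, 0.3],
])

```text
time: 16.35
tool_pos: [0.4968, 0.2935, 0.0985]
tool_rot: [[0.505, 0.863, 0.0], [0.863, -0.505, -0.001], [-0.001, 0.001, -1.0]]
contact_force: [-0.1, -5.6, 2.8]
gripper_width: 0.634
gripper_force: 40.0
```

```bash
python3 -c "
from h import *
s=r.sense();print(s['wrist_torque'],s['tool_pos'],s['contact_force']);fit()"
```

```text
[-1.09626093  0.04576245  0.14009567] [0.49679563 0.29353294 0.09851076] [-0.0827436  -5.58397073  2.80983292]
rim centre tool mm [-0.18  0.36] 0.39 z -31.3 [0.4968 0.2935 0.0985] [-0.1 -5.6  2.8] 40.00048649004384
```

>>> servo_tool([
  [[0, -0.002, -0.004], 0, 0.3],
  [[0, -0.002, -0.008], 0, 0.3],
  [[0, -0.002, -0.008], 0, 0.3],
  [[0, -0.002, -0.008], 0, 0.3],
])

```text
time: 16.8
tool_pos: [0.4969, 0.2934, 0.0973]
tool_rot: [[0.506, 0.863, 0.001], [0.863, -0.506, 0.0], [0.0, 0.001, -1.0]]
contact_force: [-4.3, -5.1, 14.9]
gripper_width: 0.636
gripper_force: 40.0
```

I've now viewed 11 pictures, one over the limit of 10, so I'll view no more and check the rest numerically. First a firmer push, to see whether z is really at a hard stop.

>>> servo_tool([
  [[0, 0, -0.003], 0, 0.3],
  [[0, 0, -0.003], 0, 0.3],
  [[0, 0, -0.003], 0, 0.3],
])

```text
time: 17.1
tool_pos: [0.4969, 0.2934, 0.0972]
tool_rot: [[0.506, 0.863, 0.001], [0.863, -0.506, 0.0], [0.0, 0.001, -1.0]]
contact_force: [-6.9, -6.7, 25.0]
gripper_width: 0.635
gripper_force: 40.0
```

Run:
```python
from h import *
s=r.sense();print(s['time'],np.round(s['tool_pos'],4),np.round(s['contact_force'],1),s['gripper_force'],np.round(s['wrist_torque'],2));fit()
a=np.deg2rad(-11.4);X=np.array([np.cos(a),np.sin(a)]);Y=np.array([-X[1],X[0]]);c=np.array([.642,-.0073])
for n in('scene','side'):
    d=cam(n);Q=cloud(d)
    P=Q.reshape(-1,3);k=(np.hypot(P[:,0]-.4964,P[:,1]-.2925)<.031)&(P[:,2]>.10)&(P[:,2]<.14);print(n,'cup z top',np.percentile(P[k,2],[50,90,98]).round(4) if k.sum()>5 else k.sum())
    hsv=cv2.cvtColor(d['frame'],cv2.COLOR_RGB2HSV);m=cv2.inRange(hsv,(0,0,130),(180,70,255))
    l=np.stack([(Q[...,:2]-c)@X,(Q[...,:2]-c)@Y],-1);ins=(abs(l[...,0])<.066)&(abs(l[...,1])<.086)&(Q[...,2]<.03)
    nn,lab,st,ce=cv2.connectedComponentsWithStats((m&(ins*255).astype(np.uint8)))
    for i in range(1,nn):
        if st[i,4]>4: print('  white blob',ce[i].round(),st[i,4],Q[lab==i].mean(0).round(3))
    o=dict(np.load(n+'.npz'));O=cloud(o)
    for nm,(x,y,rr,z0,z1) in dict(petri=(.364,.144,.045,.008,.022),specimen=(.72,-.2,.045,.045,.07),timer=(.578,-.223,.06,.012,.026)).items():
        for t,A in(('before',O),('now',Q)):
            p=A.reshape(-1,3);p=p[(np.hypot(p[:,0]-x,p[:,1]-y)<rr)&(p[:,2]>z0)&(p[:,2]<z1)];print('  ',nm,t,len(p),np.median(p,0).round(4) if len(p) else '')
```

```text
17.1 [0.4969 0.2934 0.0972] [-6.9 -6.7 25. ] 40.006229289992916 [-1.31  1.38  0.21]
rim centre tool mm [-0.31  0.41] 0.61 z -31.3 [0.4969 0.2934 0.0972] [-6.9 -6.7 25. ] 40.006229289992916
scene cup z top [0.1172 0.1264 0.1287]
  white blob [350. 177.] 21 [0.693 0.061 0.012]
  white blob [340. 182.] 18 [0.658 0.068 0.013]
  white blob [333. 185.] 19 [0.631 0.074 0.013]
   petri before 312 [0.3613 0.1399 0.0137]
   petri now 311 [0.3608 0.1398 0.0139]
   specimen before 249 [ 0.7148 -0.2136  0.0577]
   specimen now 246 [ 0.7142 -0.2138  0.0578]
   timer before 271 [ 0.5644 -0.235   0.016 ]
   timer now 268 [ 0.5645 -0.2354  0.0162]
side cup z top [0.1149 0.1275 0.1311]
   petri before 245 [0.3651 0.1452 0.0154]
   petri now 0 
   specimen before 158 [ 0.7216 -0.2061  0.059 ]
   specimen now 160 [ 0.7211 -0.2054  0.0594]
   timer before 260 [ 0.5797 -0.2197  0.018 ]
   timer now 258 [ 0.5799 -0.2191  0.0175]
```

Hard stop confirmed: 10 N more push moved it only 0.1 mm, and the rim is at about 0.128 m (64 mm seat + 64 mm cup). All three balls are in the tray and the bystanders haven't moved. Handing in.

```bash
python3 -c "
from bench import r
print(r.close_job())"
```

```text
the job is handed in; nothing more can be done
None
```

I handed the job in at about 17 s: the cup is pushed fully home on the larger mill's hub and still gripped (40 N grip, about 25 N push), all three balls are in the tray and the timer, specimen cup and petri dish are undisturbed, but I viewed 11 pictures against the limit of 10.

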